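# Press the push nut home on the vial carousel's spindle

### The job

Set the orange hollow punch over the bare end of the vial carousel's spindle and with it press the toothed steel push nut straight down the shaft until it sits tight on the hub; drive it home against the hub with a steady push of about 16 N held for a moment, never more than 25 N, and keep the fingers off the carousel and the nut. Then draw the punch off and stand it upright on the bench, well clear of the carousel, leaving the beaker, jar, wash bottle and slide rack where they are.

Things in the scene. Friction and masses are not known exactly. Their poses are not given: they have to be found in the camera images.
- punch_center (a point): Hollow setting punch: loose upright cylinder, 60 mm tall, 24 mm across over its ribbed orange sleeve (12 to 54 mm up), bare steel tube 21 mm across below it, about 120 g, standing mouth down on the bench. This point is on its axis, half-way up (30 mm above its lower end); z along the axis to the closed top. The bore is open at the lower end, 13 mm wide and 42 mm deep.
- carousel: Vial carousel, fixed to the bench: dark steel foot, white rotor disc 108 mm across with its top face 32 mm up, aluminium hub 22 mm across rising to 48 mm, and a plain vertical steel spindle 10 mm across with a round end 80 mm up. Origin at the centre of its underside, on the spindle axis; z up.
- spindle_tip (a point): Centre of the round top end of the spindle, on its axis, 80 mm above the bench.
- nut: Steel push nut on the spindle, a toothed disc 20 mm across and 4 mm thick; origin at the centre of its underside. It starts 64 to 74 mm above the bench and slides down until its underside meets the hub at 48 mm, a hard stop. Its teeth bite: it takes about 8 N to slide it and it stays where it is left. Dished, it also gives about 1 mm per 12 N. The hub is felt as a rise above those 8 N.
- beaker: Small plastic beaker, 52 mm across, 65 mm tall, a bystander; origin at the centre of its underside.
- staining_jar: Lidded staining jar, 55 mm across, 114 mm tall, a bystander; origin at the centre of its underside.
- wash_bottle: White wash bottle with red cap and bent spout, 66 x 93 mm, 182 mm tall, a bystander; origin at the centre of its underside.
- slide_rack: Wire slide rack with a bail, 25 x 103 mm, 64 mm tall, a bystander; origin at the centre of its underside, long side along its y.
Mind the look-alikes: they are no part of the job. Leave any purple look-alike of the part that bears punch_center alone.

How it is judged:
On the way, in this order (a step that is already met when the one before it is completed fails the run):
1. the punch is fitted over the end of the spindle (horizontal distance between punch_center and spindle_tip below 0.005 m and height (world z) of punch_center below 0.108 m and angle between punch_center's own z axis and vertical below 0.2 rad), for 0.05 s.
2. the nut is home on the hub and pressed against it with at least 12 N (z of nut in the frame of carousel below 0.0495 m and contact force between nut and anything else above 12 N and horizontal distance between punch_center and spindle_tip below 0.005 m), for 0.1 s.
At the end, for the whole second after the job is handed in: The nut's underside is within 1.5 mm of the hub; the punch stands released on the bench, upright within 0.1 rad (6 degrees), its middle 26 to 34 mm up and more than 80 mm from the spindle axis (z of nut in the frame of carousel below 0.0495 m and height (world z) of punch_center between 0.026 and 0.034 m and angle between punch_center's own z axis and vertical below 0.1 rad and horizontal distance between punch_center and carousel above 0.08 m); the robot touches nothing.
It fails at once if the nut is pressed with more than 25 N (contact force between nut and anything else above 25 N).
It fails at once if the fingers press on the carousel or the nut (contact force between the fingers and carousel above 4 N).
It fails at once if a bystander is moved more than 20 mm or tipped (distance of any of beaker, staining_jar, wash_bottle, slide_rack from where it was at the start of the episode above 0.02 m or angle between any of beaker, staining_jar, wash_bottle, slide_rack's own z axis and vertical above 0.4 rad).
It also fails if it takes over 64 s, if anything falls off the work surface, if the arm or the gripper's body presses on something with over 40 N, if the wrist force passes 120 N, or if a joint passes its speed limit or range.

### The arm

A 6-joint arm with a two-finger parallel gripper is mounted at the origin on a cart in front of the work surface, level with it; the furniture and walls round the work are solid. World frame = base frame: x ahead of the robot, y to its left, z up, the work surface at z = 0. Lengths are in m, angles in rad, forces in N, time in s.
With the tool pointing down it reaches from about 0.25 to 0.775 m from the base axis. Payload 4 kg.
Tool frame: the origin (TCP) lies between the finger pads; the fingertips stand 11 mm ahead of it and the grasp point (between the pads) lies 8 mm behind it; z points along the fingers, y is the direction in which the jaws open and shut (so a half turn about z gives the same grasp; the last joint's range is limited). The gripper opens to 94 mm and grips with 3 to 60 N. Pads are 16 mm wide; open, the fingers measure 119 mm over their backs; the gripper's body (75 mm by 177 mm) begins 78 mm behind the grasp point.
Start: joints at [1.106, 0.087, 1.371, -0, 1.684, -0.103], TCP at [0.195, 0.514, 0.188] pointing down, gripper open.
Joint ranges: [-3.1, 3.1], [-0.76, 2.03], [0.27, 2.55], [-1.08, 4.22], [0.17, 2.65], [-2.57, 2.57]. Speed limits (rad/s): [2.79, 2.79, 3.14, 3.14, 3.14, 3.14].

### API

Orientations are given as [roll, pitch, yaw] about the fixed x, y, z axes, in that order (R = Rz(yaw) Ry(pitch) Rx(roll)).
In Python, from bench import get_obs, cams, ticket gives the robot as it stands. The module is installed in compiled form; this text tells all that it offers.
- The arm moves only by the shell command python3 -m crank 'ROWS'. ROWS is JSON, a list of rows, each an object of numbers: "tx", "ty", "tz": the shift along the tool's x, y, z in cm; "twist": the turn about the tool's z in degrees; "grip": the opening, from 0 (shut) to 1 (fully open). In form: [{"tx": .., "ty": .., "tz": .., "twist": .., "grip": ..}, ...]. A call has 1 to 12 rows; each row shifts and turns the commanded pose from where the row before left it, along the tool's axes as they then stand; what a row does not reach is not made up. A row lasts 1/8 s, in which the tool goes at most 62.5 mm and 10.7 degrees, less where a joint would pass 70% of its speed; a pose out of reach is approached as far as the arm can. A call is refused whole if a number of a shift passes 6.25 or a number of a turn 10.7, either way. A call with a gripper value outside its range is refused whole. The fingers move at their own pace and stop on an object; the grip force is fixed at half the most. Time passes only in rows, so rows that do not move let the fingers close. It gives the time, the measured TCP pose, the force and the opening at its end, in the units of the state.
- get_obs(): the state, without advancing time (a new reading comes with each control period).
- cams.snapshot(name): name is "scene" or "top"; returns a dict with "frame" (384x512x3 uint8, red, green, blue), "intrinsics" (3x3 intrinsics, pixels), "R" (3x3) and "t" (3): a world point X has camera coordinates R X + t. Camera axes: x right, y down, z forward; pixel columns grow to the right and rows downward; lengths in m; the calibration is good to about 2 mm. A picture is of the moment at which its call begins. There is no depth.
- ticket.close_job(): hands the job in, once; it reports no verdict.
Trained networks look in a picture, given as the dict that the camera call returned (one of the last four; its "shot" number tells which), for a name from the list of things; names that differ only in an ending like _2 or _b are one class to them, and where a whole thing is asked for, a point or a joint stands for the part that bears it (a point fixed in the world has none). Each returns a list of dicts, best first, with "conf" (0 to 1); they miss things now and then, are a little off and sometimes report something else, mostly with a low value. They report only what shows in the picture. A call takes as long as a camera call. They do not tell look-alikes from the thing itself.
- cams.outline_of(picture, query): "region" (384x512 bool, what is visible of it) and "centre" ([column, row] in pixels, amid what is visible of it).
The state is a dict: "time": time; "joint_positions": joint angles; "qvel": joint speeds; "joint_torque": joint torques, N m; "tool_pos": TCP position; "ee_rot": TCP orientation; "wrist_force": force on the tool from outside, world axes, zero at the start; "wrist_torque": the same for the moment, N m; "width": finger opening in m.
Only numpy, scipy, OpenCV 4.12 (cv2) and the standard library are available. Lean on these libraries where they do the work, as an engineer would, in place of code of your own. Each camera call takes 0.05 s, during which the arm holds its last target.

## Working session

There is one attempt and no reset: what is moved stays moved. The work goes in short steps, Python scripts to look and compute and a shell command to move; the robot and the scene stay as the last step left them, time stands still between calls to the robot, and variables do not carry over. Pictures are saved under pics/ and viewed, and the job is handed in when it is done.

```bash
mkdir -p pics
python3 - <<'E'
from bench import get_obs, cams
import cv2,numpy as np,pickle
o=get_obs();print(o)
for n in("scene","top"):
    p=cams.snapshot(n);print(n,p['intrinsics'].round(1).tolist(),p['R'].round(4).tolist(),p['t'].round(4).tolist())
    cv2.imwrite(f'pics/{n}0.png',cv2.resize(p['frame'][:,:,::-1],(800,600)))
    pickle.dump(p,open(f'{n}0.pkl','wb'))
    for q in("punch_center","carousel","spindle_tip","nut","beaker","staining_jar","wash_bottle","slide_rack"):
        for r in cams.outline_of(p,q): print(n,q,round(r['conf'],2),np.round(r['centre'],1),r['region'].sum())
E
```

```text
{'time': 0.0, 'joint_positions': array([ 1.10591299e+00,  8.79615976e-02,  1.37225252e+00,  6.10146842e-06,
        1.68362973e+00, -1.03103205e-01]), 'qvel': array([-0.00112124,  0.00069391, -0.00035258,  0.00187165, -0.00055217,
        0.00061137]), 'joint_torque': array([-5.72494355e-04, -3.40186393e+01, -3.02427542e+01,  7.18472991e-02,
        3.32072668e-02, -1.60323107e-04]), 'tool_pos': array([0.19439933, 0.513855  , 0.18640153]), 'ee_rot': array([-3.13935404e+00, -2.37726312e-04,  2.77981294e+00]), 'wrist_force': array([0.73170022, 0.12290208, 0.64262124]), 'wrist_torque': array([-0.00075819,  0.03250437, -0.0301347 ]), 'width': 0.09399881159848329}
scene [[473.3, 0.0, 247.9], [0.0, 473.3, 189.7], [0.0, 0.0, 1.0]] [[-0.9943, -0.1049, -0.0167], [-0.0601, 0.6848, -0.7262], [0.0876, -0.7211, -0.6873]] [0.5571, 0.1172, 1.0543]
scene punch_center 0.73 [250.  210.5] 214
scene punch_center 0.52 [237.7 225.5] 135
scene punch_center 0.52 [262.3 223.6] 207
scene carousel 0.92 [268.2 173. ] 1170
scene spindle_tip 0.7 [267.5 175.6] 1186
scene beaker 0.73 [164.7 249.2] 775
scene staining_jar 0.64 [183.1 204.4] 909
scene wash_bottle 0.7 [191.4 155.2] 1266
scene slide_rack 0.92 [327.3 204.9] 419
top [[465.3, 0.0, 255.8], [0.0, 465.3, 189.7], [0.0, 0.0, 1.0]] [[-0.017, -0.9998, -0.0061], [-0.9899, 0.0176, -0.1406], [0.1407, 0.0036, -0.99]] [-0.0246, 0.5758, 1.0251]
top punch_center 0.65 [229.8 217.1] 125
top punch_center 0.54 [219.8 190.7] 110
top punch_center 0.4 [248.8 202.4] 86
top carousel 0.57 [310.3 212.3] 1687
top spindle_tip 0.59 [311.1 209.9] 1722
top beaker 0.94 [187.8 130.2] 516
top staining_jar 0.65 [241.9 128.6] 658
top wash_bottle 0.74 [309.5 127.7] 961
top slide_rack 0.84 [274.  280.4] 531
```

View pics/scene0.png

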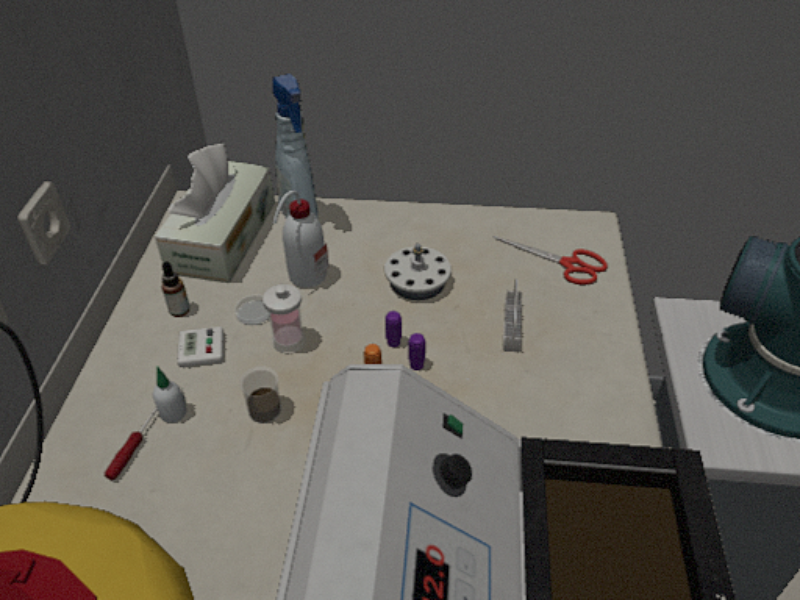

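View pics/top0.png

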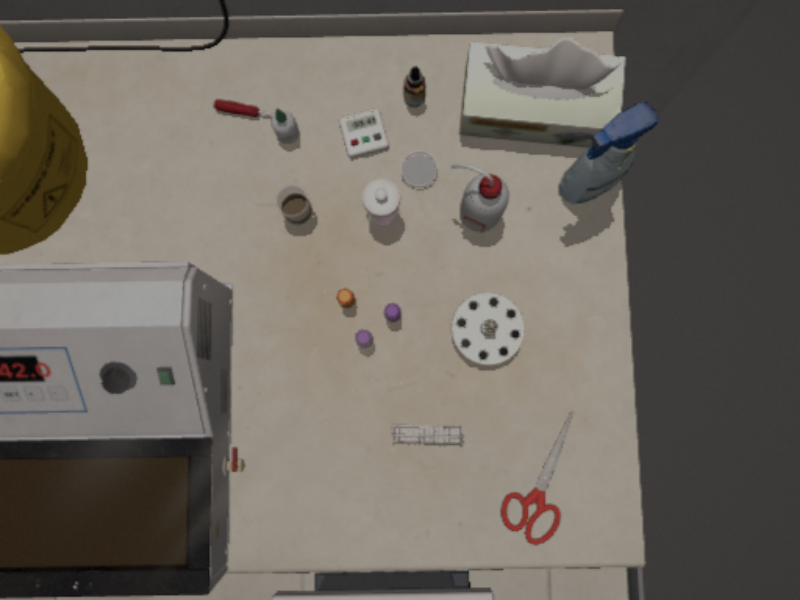

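Run:
```python
import cv2,pickle,numpy as np
a=pickle.load(open('scene0.pkl','rb'))['frame'][140:250,200:350,::-1]
b=pickle.load(open('top0.pkl','rb'))['frame'][170:280,200:350,::-1]
cv2.imwrite('pics/c0.png',cv2.resize(np.hstack([a,b]),(800,293),interpolation=cv2.INTER_CUBIC))
a=a[:, :];
cv2.imwrite('pics/c1.png',cv2.resize(a,(800,587),interpolation=cv2.INTER_CUBIC))
cv2.imwrite('pics/c2.png',cv2.resize(b,(800,587),interpolation=cv2.INTER_CUBIC))
```

```text
(no output)
```

View pics/c1.png

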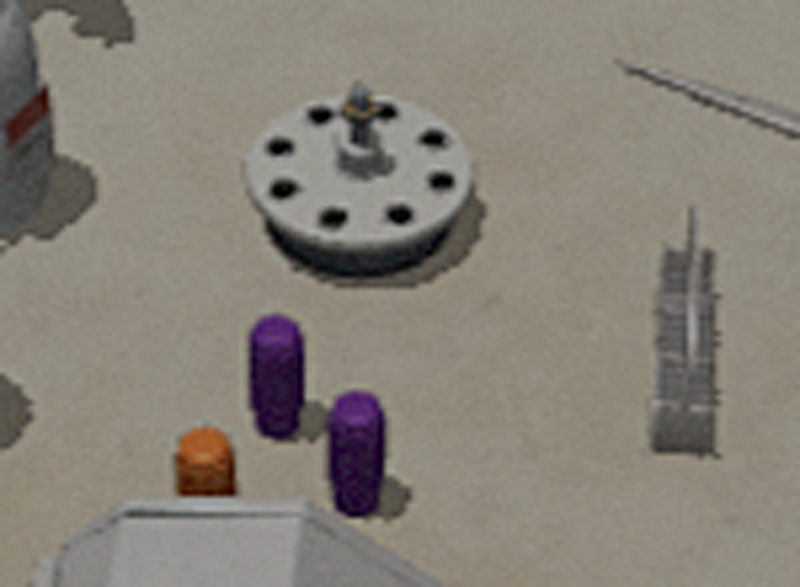

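View pics/c2.png

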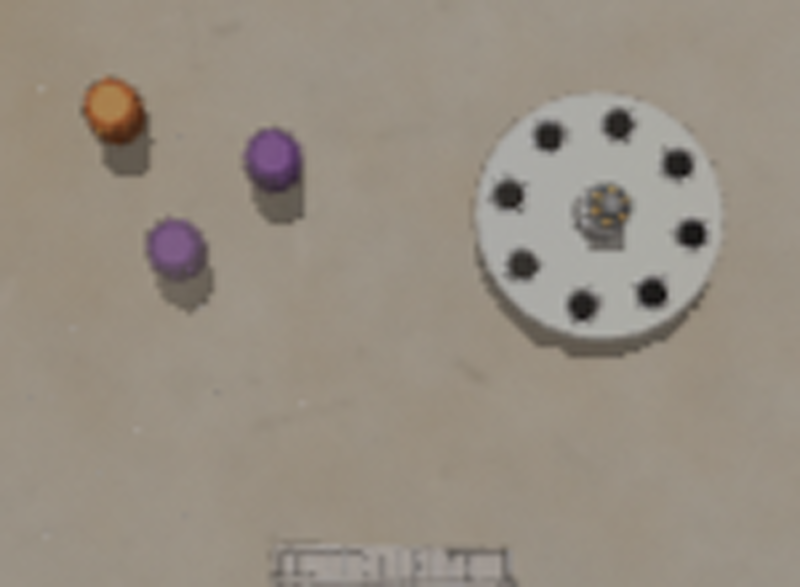

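Orange punch: top ≈(221,190), scene ≈(238,226), with its lower part hidden by the oven. The look-alikes are purple: top (251,200) and (233,217), scene (252,210) and (267,224). I choose the orange one, which the crop confirms. Next I triangulate, including the oven corners.

```bash
cat > h.py <<'E'
import numpy as np,pickle,cv2
def PM(p): return p['intrinsics']@np.hstack([p['R'],p['t'].reshape(3,1)])
def tri(ps,pt,us,ut):
    X=cv2.triangulatePoints(PM(ps),PM(pt),np.array(us,float).reshape(2,1),np.array(ut,float).reshape(2,1))[:,0];return X[:3]/X[3]
def ray(p,u,z):
    d=p['R'].T@np.linalg.solve(p['intrinsics'],[u[0],u[1],1.]);c=-p['R'].T@p['t'].ravel()
    return c+d*(z-c[2])/d[2]
def proj(p,X):
    q=PM(p)@np.append(X,1);return q[:2]/q[2]
E
python3 - <<'E'
from h import *
s=pickle.load(open('scene0.pkl','rb'));t=pickle.load(open('top0.pkl','rb'))
k=1/1.5625
for n,a,b in [('green btn',(453,425),(165,376)),('knob',(455,468),(117,377)),('topcorner L',(345,368),(190,265)),('topcorner',(400,370),(232,287)),('win corner',(525,440),(210,440)),('win corner2',(520,437),(228,440)),('win far',(702,450),(212,590)),('red',(300,208),(489,187)),('jar knob',(283,292),(381,196))]:
    print(n,tri(s,t,np.array(a)*k,np.array(b)*k).round(3))
for n,a in [('orange',(221,190)),('p2',(251,200)),('p3',(233,217))]:
    print(n,ray(t,a,.055).round(3))
print('tip top',ray(t,(200+605/5.33,170+208/5.33),.08).round(4),'scene',ray(s,(200+360/5.33,140+88/5.33),.08).round(4))
def mask(img,lo,hi):
    return cv2.inRange(cv2.cvtColor(img,cv2.COLOR_RGB2HSV),lo,hi)
for n,p,(c,r) in [('top',t,(221,190)),('scene',s,(238,226))]:
    m=mask(p['frame'],(4,110,60),(22,255,255));w=np.zeros_like(m);w[r-14:r+14,c-14:c+14]=1;m=m*w
    ys,xs=np.nonzero(m);print(n,len(xs),xs.min(),xs.max(),ys.min(),ys.max(),xs.mean(),ys.mean())
# white disc ellipse in top
g=t['frame'];m=((g.min(2)>130)).astype(np.uint8);m[:185]=0;m[240:]=0;m[:,:285]=0;m[:,340:]=0
ys,xs=np.nonzero(m);h=cv2.convexHull(np.c_[xs,ys].astype(np.int32));e=cv2.fitEllipse(h);print(e,ray(t,np.array(e[0]),.032))
g=s['frame']
m=((g.min(2)>115)).astype(np.uint8);m[:155]=0;m[188:]=0;m[:,:244]=0;m[:,292:]=0
ys,xs=np.nonzero(m);h=cv2.convexHull(np.c_[xs,ys].astype(np.int32));e=cv2.fitEllipse(h);print(e,ray(s,np.array(e[0]),.032))
E
```

```text
green btn [0.46  0.261 0.182]
knob [0.458 0.318 0.189]
topcorner L [0.586 0.222 0.218]
topcorner [0.547 0.181 0.177]
win corner [0.376 0.221 0.111]
win corner2 [0.377 0.202 0.09 ]
win far [0.181 0.216 0.11 ]
red [ 0.709 -0.159  0.14 ]
jar knob [ 0.71  -0.011  0.101]
orange [0.574 0.044 0.055]
p2 [ 0.55  -0.023  0.055]
p3 [0.512 0.017 0.055]
tip top [ 0.5247 -0.1604  0.08  ] scene [ 0.5273 -0.1589  0.08  ]
top 105 216 226 185 196 221.10476190476192 190.4952380952381
scene 126 233 243 220 232 237.9126984126984 226.44444444444446
((316.1805419921875, 209.0753173828125), (64.6855239868164, 80.06305694580078), 106.8492431640625) [ 0.52912561 -0.17227852  0.032     ]Traceback (most recent call last):
  File "<stdin>", line 19, in <module>
cv2.error: OpenCV(4.12.0) /io/opencv/modules/imgproc/src/shapedescr.cpp:361: error: (-201:Incorrect size of input array) There should be at least 5 points to fit the ellipse in function 'fitEllipseNoDirect'
```

```bash
cat >> h.py <<'E'
def circ(x,y,z,r,n=40):
    a=np.linspace(0,2*np.pi,n,endpoint=False);return np.c_[x+r*np.cos(a),y+r*np.sin(a),np.full(n,z)]
def sil(p,P,S=8):
    u=np.array([proj(p,X) for X in P]);h=cv2.convexHull(((u+.5)*S).astype(np.float32))
    m=np.zeros((384*S,512*S),np.uint8) if False else None
    return h/S-.5
def fill(p,P):
    h=sil(p,P);m=np.zeros((384,512),np.uint8)
    cv2.fillConvexPoly(m,np.round(h*256).astype(np.int32),255,cv2.LINE_AA,8);return m/255.
E
python3 - <<'E'
from h import *
from scipy.optimize import minimize
s=pickle.load(open('scene0.pkl','rb'));t=pickle.load(open('top0.pkl','rb'))
def orange(p):
    f=p['frame'].astype(float);return ((f[:,:,0]-f[:,:,2]>55)).astype(float)
def fitp(p,w,x0):
    c0,c1,r0,r1=w;M=orange(p)[r0:r1,c0:c1]
    f=lambda v:((fill(p,np.vstack([circ(v[0],v[1],.012,.012),circ(v[0],v[1],.054,.012),circ(v[0],v[1],.06,.0095)]))[r0:r1,c0:c1]-M)**2).sum()
    r=minimize(f,x0,method='Nelder-Mead',options=dict(initial_simplex=[x0,[x0[0]+.006,x0[1]],[x0[0],x0[1]+.006]]));return r.x,r.fun,M.sum()
print('top',fitp(t,(205,240,175,210),[.574,.044]))
print('scene',fitp(s,(222,256,205,231),[.574,.044]))
# disc
for n,p in(('top',t),('scene',s)):
    g=cv2.cvtColor(p['frame'],cv2.COLOR_RGB2GRAY).astype(float);g=cv2.GaussianBlur(g,(0,0),.7)
    G=cv2.Sobel(g,cv2.CV_64F,1,0),cv2.Sobel(g,cv2.CV_64F,0,1);G=np.hypot(*G)
    def f(v):
        u=np.array([proj(p,X) for X in circ(v[0],v[1],.032,.054,120)]).astype(np.float32)
        return -cv2.remap(G,u[None,:,0],u[None,:,1],cv2.INTER_LINEAR).mean()
    best=min((f((x,y)),x,y) for x in np.arange(.505,.545,.001) for y in np.arange(-.18,-.14,.001))
    print(n,'disc',best, 'tip px',proj(p,[best[1],best[2],.08]).round(1))
for n,a,z in [('beaker',(187.8,130.2),.03),('rack',(274,280.4),.05),('jar',(242,128.6),.07),('bottle',(309.5,127.7),.09)]: print(n,ray(t,a,z).round(3))
for n,a,z in [('beaker',(164.7,249.2),.03),('rack',(327.3,204.9),.03)]: print(n,ray(s,a,z).round(3))
E
```

```text
top (array([0.57899215, 0.0476492 ]), np.float64(43.439046520569015), np.float64(86.0))
scene (array([0.57610877, 0.05025846]), np.float64(14.081261053440985), np.float64(100.0))
top disc (np.float64(-108.36934841452685), np.float64(0.519), np.float64(-0.16099999999999998)) tip px [313.9 211.6]
scene disc (np.float64(-153.8097514316012), np.float64(0.524), np.float64(-0.14099999999999996)) tip px [268.3 161.3]
beaker [0.721 0.123 0.03 ]
rack [ 0.371 -0.071  0.05 ]
jar [ 0.712 -0.006  0.07 ]
bottle [ 0.705 -0.157  0.09 ]
beaker [0.728 0.111 0.03 ]
rack [ 0.379 -0.054  0.03 ]
```

Run:
```python
from h import *
s=pickle.load(open('scene0.pkl','rb'));t=pickle.load(open('top0.pkl','rb'))
f=lambda o,u:(o[0]+(u[0]+.5)/5.333-.5,o[1]+(u[1]+.5)/5.333-.5)
print('disc top',ray(t,f((200,170),(598,216)),.032).round(4),'scene',ray(s,f((200,140),(360,170)),.032).round(4))
print('tip top',ray(t,f((200,170),(607,204)),.08).round(4),'scene',ray(s,f((200,140),(360,88)),.078).round(4))
print('punchtop top',ray(t,f((200,170),(112,103)),.06).round(4),'scene',ray(s,f((200,140),(206,438)),.06).round(4))
# overlay
out=[]
for p,(x0,y0) in((t,(205,170)),(s,(205,140))):
    c=cv2.resize(p['frame'][y0:y0+95,x0:x0+140,::-1],None,fx=5.5,fy=5.5,interpolation=cv2.INTER_CUBIC)
    def d(P,col):
        for X in P:
            u=proj(p,X);cv2.circle(c,tuple(int((a-b+.5)*5.5) for a,b in zip(u,(x0,y0))),1,col,-1)
    for z,r in((.06,.0105),(.054,.012),(.012,.012)): d(circ(.575,.046,z,r,60),(255,255,0))
    d(circ(.5245,-.160,.032,.054,200),(0,0,255));d(circ(.5245,-.160,.048,.011,80),(0,255,0));d(circ(.5245,-.160,.08,.005,40),(255,0,0))
    out.append(c)
cv2.imwrite('pics/o1.png',out[0]);cv2.imwrite('pics/o2.png',out[1])
```

```text
disc top [ 0.527 -0.162  0.032] scene [ 0.5278 -0.158   0.032 ]
tip top [ 0.5272 -0.1603  0.08  ] scene [ 0.5287 -0.1628  0.078 ]
punchtop top [0.5757 0.0445 0.06  ] scene [0.5757 0.0448 0.06  ]
```

View pics/o1.png

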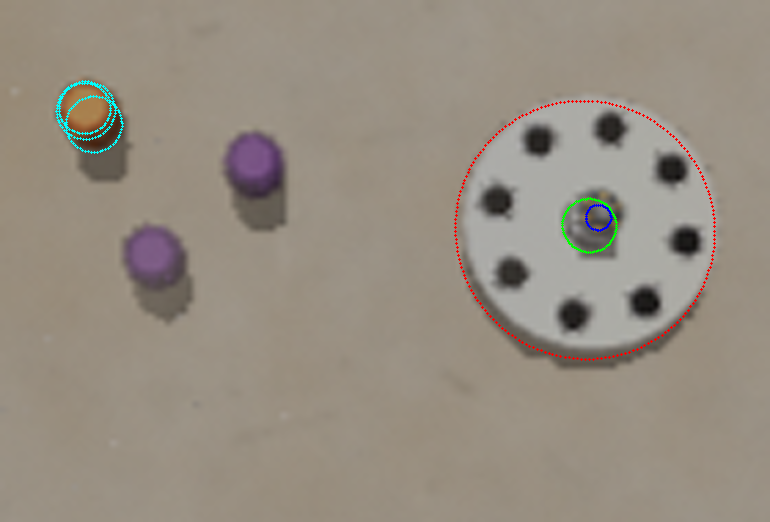

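View pics/o2.png

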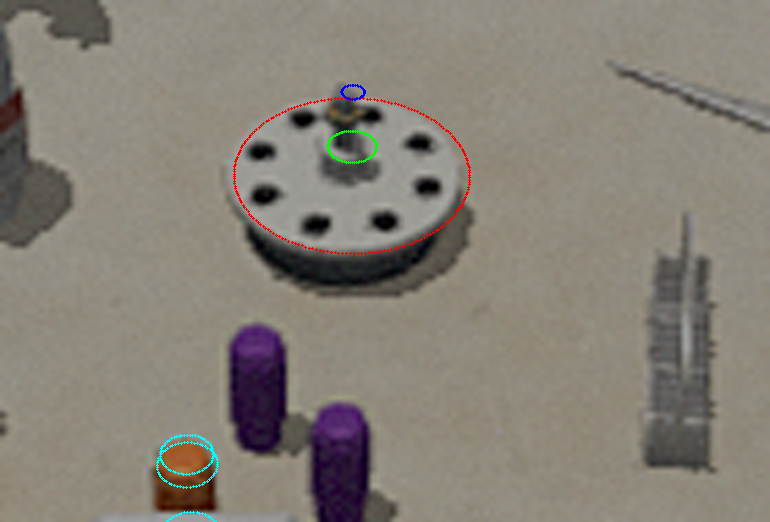

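```bash
python3 -m crank '[{"tz":-5},{"tz":-5},{"tz":-5},{},{"tx":-2.5,"ty":-1.5,"grip":0.55}]'; python3 -m crank '[{"tx":-4.5,"ty":-2.62},{"tx":-4.5,"ty":-2.62},{"tx":-4.5,"ty":-2.62},{"tx":-4.5,"ty":-2.62},{"tx":-4.5,"ty":-2.62},{"tx":-4.5,"ty":-2.62},{"tx":-4.5,"ty":-2.62},{"tx":-4.5,"ty":-2.62},{"tx":-4.5,"ty":-2.62},{"tx":-4.5,"ty":-2.62},{}]'
```

```text
invalid input at $[0]: expected keys tx, ty, tz, twist, grip
invalid input at $[0]: expected keys tx, ty, tz, twist, grip
```

```bash
python3 -m crank '[{"tx":0,"ty":0,"tz":-5,"twist":0,"grip":1},{"tx":0,"ty":0,"tz":-5,"twist":0,"grip":1},{"tx":0,"ty":0,"tz":-5,"twist":0,"grip":1},{"tx":-2.5,"ty":-1.5,"tz":0,"twist":0,"grip":0.55}]'
```

```text
time: 1.4
tool_pos: [0.2129, 0.4934, 0.343]
ee_rot: [3.132, 0.001, 2.783]
wrist_force: [-0.0, -0.3, -0.6]
width: 0.087
```

```bash
python3 -m crank '[{"tx":-4.5,"ty":-2.62,"tz":0,"twist":0,"grip":0.55},{"tx":-4.5,"ty":-2.62,"tz":0,"twist":0,"grip":0.55},{"tx":-4.5,"ty":-2.62,"tz":0,"twist":0,"grip":0.55},{"tx":-4.5,"ty":-2.62,"tz":0,"twist":0,"grip":0.55},{"tx":-4.5,"ty":-2.62,"tz":0,"twist":0,"grip":0.55},{"tx":-4.5,"ty":-2.62,"tz":0,"twist":0,"grip":0.55},{"tx":-4.5,"ty":-2.62,"tz":0,"twist":0,"grip":0.55},{"tx":-4.5,"ty":-2.62,"tz":0,"twist":0,"grip":0.55},{"tx":-4.5,"ty":-2.62,"tz":0,"twist":0,"grip":0.55},{"tx":-4.5,"ty":-2.62,"tz":0,"twist":0,"grip":0.55},{"tx":0,"ty":0,"tz":0,"twist":0,"grip":0.55},{"tx":0,"ty":0,"tz":0,"twist":0,"grip":0.55}]'
cat > d.py <<'E'
import sys,numpy as np
from scipy.spatial.transform import Rotation as Ro
from bench import get_obs
o=get_obs();R=Ro.from_euler('xyz',o['ee_rot']).as_matrix();p=o['tool_pos']
print('t',round(o['time'],2),'p',p.round(4),'rpy',o['ee_rot'].round(4),'F',o['wrist_force'].round(2),'M',o['wrist_torque'].round(3),'w',round(o['width'],4))
if len(sys.argv)>3: print('cm',(R.T@(np.array(list(map(float,sys.argv[1:4])))-p)*100).round(2))
E
python3 d.py .5757 .0445 .032
```

```text
time: 2.9
tool_pos: [0.5407, 0.0875, 0.3376]
ee_rot: [3.141, -0.001, 2.78]
wrist_force: [-0.0, -0.1, 0.2]
width: 0.0517
t 2.9 p [0.5407 0.0875 0.3376] rpy [ 3.1412e+00 -6.0000e-04  2.7797e+00] F [-0.   -0.1   0.23] M [ 0.055  0.001 -0.003] w 0.0517
cm [-4.82 -2.79 30.55]
```

```bash
python3 -m crank '[{"tx":-2.4,"ty":-1.4,"tz":0,"twist":0,"grip":0.55},{"tx":-2.42,"ty":-1.39,"tz":0,"twist":0,"grip":0.55},{"tx":0,"ty":0,"tz":5,"twist":0,"grip":0.55},{"tx":0,"ty":0,"tz":5,"twist":0,"grip":0.55},{"tx":0,"ty":0,"tz":5,"twist":0,"grip":0.55},{"tx":0,"ty":0,"tz":4.5,"twist":0,"grip":0.55},{"tx":0,"ty":0,"tz":0,"twist":0,"grip":0.55},{"tx":0,"ty":0,"tz":0,"twist":0,"grip":0.55}]'
python3 d.py .5757 .0445 .032
cat > snap.py <<'E'
import sys
from h import *
from bench import cams
k=sys.argv[1];x,y,z=map(float,sys.argv[2:5])
for n in('scene','top'):
    p=cams.snapshot(n);pickle.dump(p,open(f'{n}{k}.pkl','wb'))
    u=proj(p,[x,y,z]);x0=int(np.clip(u[0]-45,0,422));y0=int(np.clip(u[1]-35,0,314));print(n,'origin',x0,y0,'x8')
    cv2.imwrite(f'pics/{n}{k}.png',cv2.resize(p['frame'][y0:y0+70,x0:x0+90,::-1],None,fx=8,fy=8,interpolation=cv2.INTER_CUBIC))
E
python3 snap.py 1 .5757 .0445 .1
```

```text
time: 3.9
tool_pos: [0.577, 0.045, 0.1453]
ee_rot: [3.14, 0.004, 2.781]
wrist_force: [-0.3, -0.1, 1.1]
width: 0.0521
t 3.9 p [0.577  0.045  0.1453] rpy [3.1401 0.0036 2.7812] F [-0.3  -0.09  1.1 ] M [-0.019  0.04   0.004] w 0.0521
cm [ 0.15 -0.11 11.33]
scene origin 192 173 x8
top origin 174 151 x8
```

View pics/scene1.png

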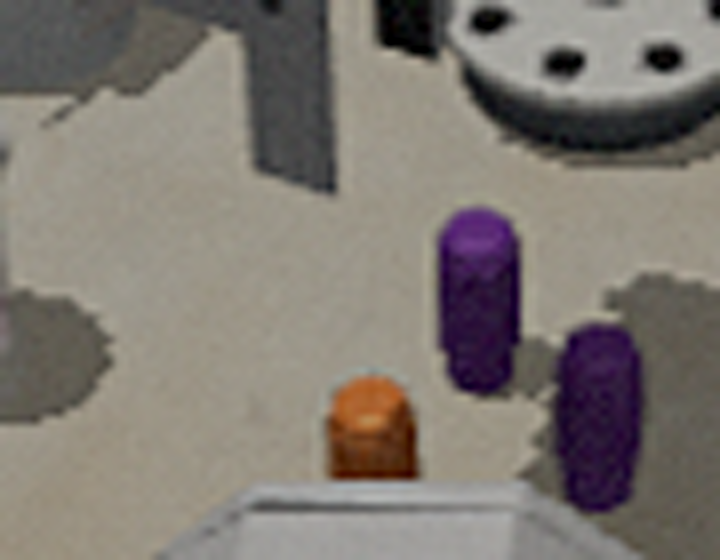

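View pics/top1.png

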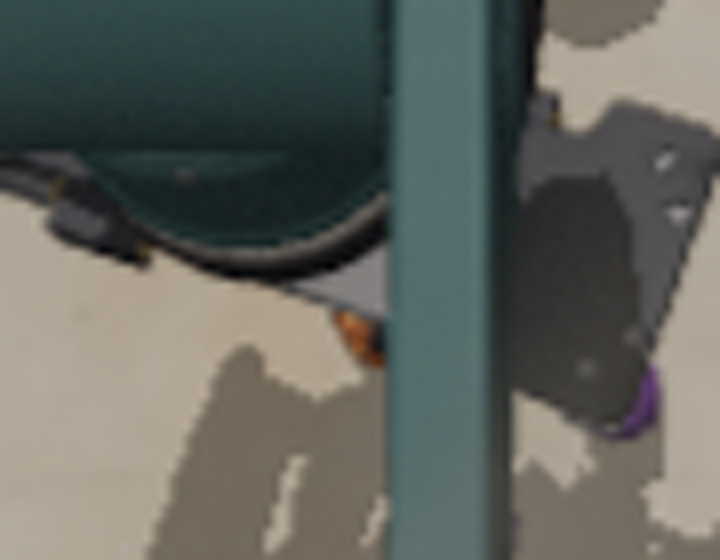

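```bash
python3 - <<'E'
from h import *
s=pickle.load(open('scene1.pkl','rb'))
for k in(-1,1):
    c=np.array([.577,.045,.134])+k*np.array([.353,.936,0])*.032;print(proj(s,c))
E
python3 -m crank '[{"tx":0.1,"ty":-0.1,"tz":2.5,"twist":0,"grip":0.55},{"tx":0,"ty":0,"tz":2.5,"twist":0,"grip":0.55},{"tx":0,"ty":0,"tz":2,"twist":0,"grip":0.55},{"tx":0,"ty":0,"tz":2,"twist":0,"grip":0.55},{"tx":0,"ty":0,"tz":1.5,"twist":0,"grip":0.55},{"tx":0,"ty":0,"tz":0.5,"twist":0,"grip":0.55},{"tx":0,"ty":0,"tz":0,"twist":0,"grip":0.55},{"tx":0,"ty":0,"tz":0,"twist":0,"grip":0.55}]'; python3 d.py .5757 .0445 .032
python3 snap.py 2 .5757 .0445 .05
```

```text
[243.54363004 187.91455191]
[229.17639703 207.40129218]
time: 5.0
tool_pos: [0.5756, 0.0435, 0.0337]
ee_rot: [3.141, 0.002, 2.78]
wrist_force: [-0.9, -0.2, 0.4]
width: 0.0514
t 5.0 p [0.5756 0.0435 0.0337] rpy [3.1409e+00 1.8000e-03 2.7798e+00] F [-0.9  -0.15  0.38] M [0.023 0.011 0.019] w 0.0514
cm [0.03 0.1  0.17]
scene origin 193 189 x8
top origin 175 154 x8
```

View pics/scene2.png

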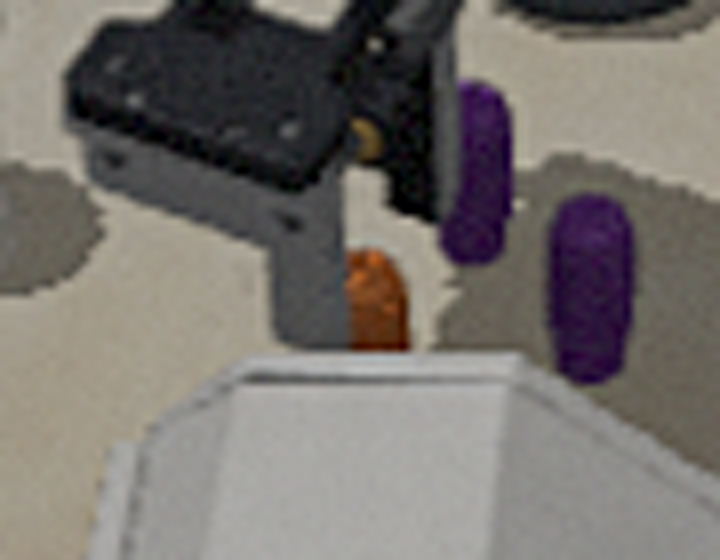

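```bash
python3 -m crank '[{"tx":0,"ty":0.1,"tz":0,"twist":0,"grip":0.2},{"tx":0,"ty":0,"tz":0,"twist":0,"grip":0},{"tx":0,"ty":0,"tz":0,"twist":0,"grip":0},{"tx":0,"ty":0,"tz":0,"twist":0,"grip":0},{"tx":0,"ty":0,"tz":0,"twist":0,"grip":0},{"tx":0,"ty":0,"tz":0,"twist":0,"grip":0}]'; python3 d.py .5757 .0445 .032
```

```text
time: 5.85
tool_pos: [0.5753, 0.0446, 0.0327]
ee_rot: [3.141, 0.0, 2.78]
wrist_force: [0.6, 1.2, -0.1]
width: 0.0221
t 5.85 p [0.5753 0.0446 0.0327] rpy [3.1412e+00 1.0000e-04 2.7799e+00] F [ 0.55  1.18 -0.1 ] M [ 0.137 -0.056  0.024] w 0.0221
cm [-0.04  0.01  0.07]
```

```bash
python3 -m crank '[{"tx":0,"ty":0,"tz":-3,"twist":0,"grip":0},{"tx":0,"ty":0,"tz":-5,"twist":0,"grip":0},{"tx":0,"ty":0,"tz":-5,"twist":0,"grip":0},{"tx":0,"ty":0,"tz":-1,"twist":0,"grip":0},{"tx":-0.4,"ty":-3,"tz":0,"twist":0,"grip":0},{"tx":-0.6,"ty":-4.5,"tz":0,"twist":0,"grip":0},{"tx":-0.6,"ty":-4.5,"tz":0,"twist":0,"grip":0},{"tx":-0.6,"ty":-4.5,"tz":0,"twist":0,"grip":0},{"tx":-0.4,"ty":-3,"tz":0,"twist":0,"grip":0},{"tx":-0.15,"ty":-1.3,"tz":0,"twist":0,"grip":0},{"tx":0,"ty":0,"tz":0,"twist":0,"grip":0},{"tx":0,"ty":0,"tz":0,"twist":0,"grip":0}]'; python3 d.py .5275 -.16 .1325
python3 snap.py 3 .5275 -.16 .1
```

```text
time: 7.35
tool_pos: [0.5274, -0.1587, 0.1721]
ee_rot: [3.141, -0.001, 2.781]
wrist_force: [-0.0, 0.1, -0.7]
width: 0.022
t 7.35 p [ 0.5274 -0.1587  0.1721] rpy [ 3.1409e+00 -8.0000e-04  2.7810e+00] F [-0.02  0.08 -0.66] M [-0.009 -0.025  0.038] w 0.022
cm [-0.06 -0.12  3.96]
scene origin 222 114 x8
top origin 269 171 x8
```

View pics/scene3.png

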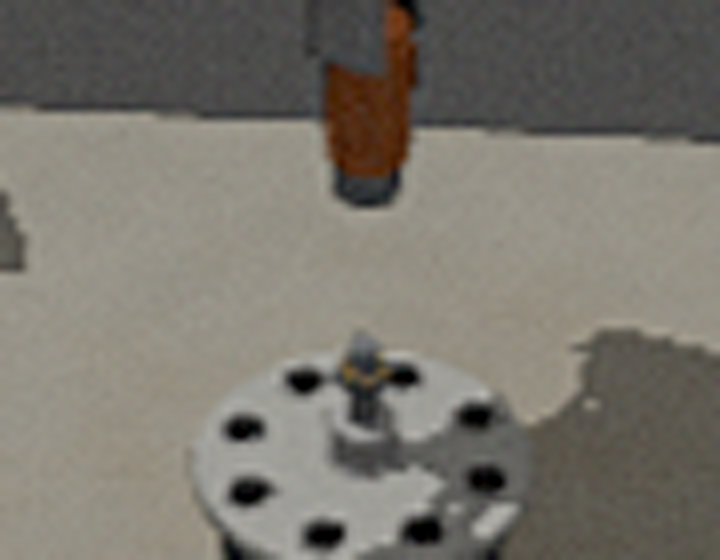

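View pics/top3.png

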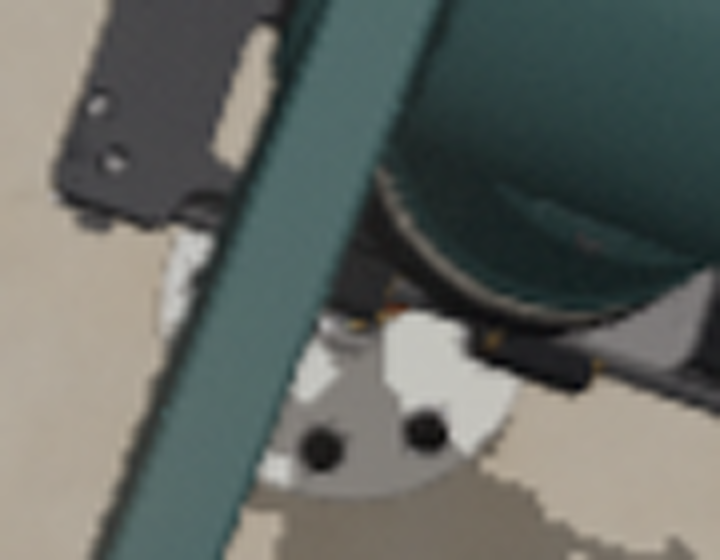

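```bash
cat > ov.py <<'E'
import sys
from h import *
# usage: k px py pzbottom sx sy
k=sys.argv[1];px,py,pb,sx,sy=map(float,sys.argv[2:7])
s=pickle.load(open(f'scene{k}.pkl','rb'))
u=proj(s,[sx,sy,.09]);x0=int(u[0]-26);y0=int(max(0,u[1]-28));S=14
c=cv2.resize(s['frame'][y0:y0+42,x0:x0+54,::-1],None,fx=S,fy=S,interpolation=cv2.INTER_CUBIC)
def d(P,col):
    for X in P:
        q=proj(s,X);cv2.circle(c,(int((q[0]-x0+.5)*S),int((q[1]-y0+.5)*S)),1,col,-1)
d(circ(px,py,pb,.0105,60),(255,255,0));d(circ(px,py,pb+.012,.0105,60),(255,255,0));d(circ(px,py,pb+.012,.012,60),(0,255,255))
d(circ(sx,sy,.08,.005),(255,0,0));d(circ(sx,sy,.048,.011,80),(0,255,0));d(circ(sx,sy,.032,.011,80),(0,255,0));d(circ(sx,sy,.032,.054,200),(0,0,255))
cv2.imwrite(f'pics/ov{k}_{sys.argv[7]}.png',c)
E
python3 ov.py 3 .5274 -.1587 .1395 .5275 -.160 a
```

```text
(no output)
```

View pics/ov3_a.png

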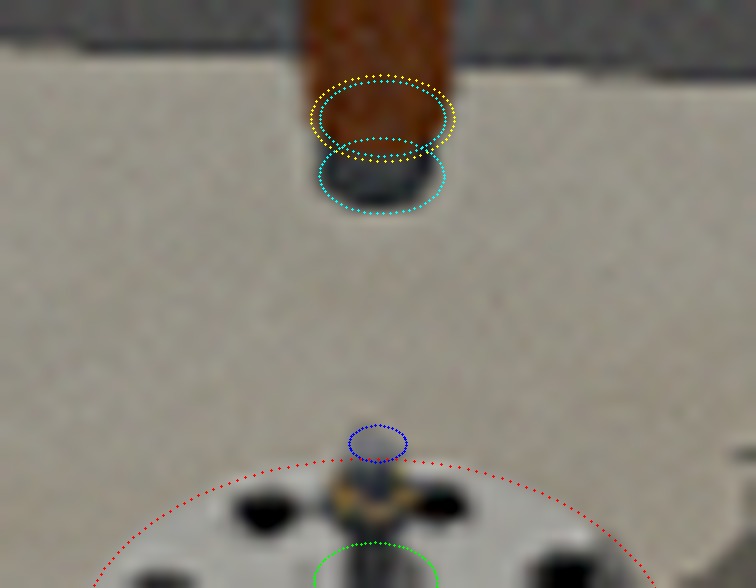

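```bash
python3 d.py .527 -.1606 .1195; python3 -m crank '[{"tx":-0.03,"ty":-0.2,"tz":2,"twist":0,"grip":0},{"tx":0,"ty":0,"tz":2,"twist":0,"grip":0},{"tx":0,"ty":0,"tz":1.1,"twist":0,"grip":0},{"tx":0,"ty":0,"tz":0,"twist":0,"grip":0},{"tx":0,"ty":0,"tz":0,"twist":0,"grip":0},{"tx":0,"ty":0,"tz":0,"twist":0,"grip":0}]'; python3 d.py .527 -.1606 .1195
python3 snap.py 4 .5275 -.16 .1; python3 ov.py 4 .527 -.1606 .088 .5272 -.1606 a
```

```text
t 7.45 p [ 0.5275 -0.1586  0.1724] rpy [ 3.1411e+00 -2.0000e-04  2.7815e+00] F [ 0.67 -0.94 -0.85] M [-0.004 -0.03  -0.021] w 0.0219
cm [-0.02 -0.2   5.29]
time: 8.2
tool_pos: [0.5275, -0.162, 0.1227]
ee_rot: [3.142, 0.002, 2.78]
wrist_force: [0.1, -0.2, -1.7]
width: 0.0222
t 8.2 p [ 0.5275 -0.162   0.1227] rpy [3.1416e+00 2.0000e-03 2.7799e+00] F [ 0.07 -0.17 -1.66] M [-0.006  0.003  0.024] w 0.0222
cm [0.09 0.11 0.32]
scene origin 222 114 x8
top origin 269 171 x8
```

View pics/scene4.png

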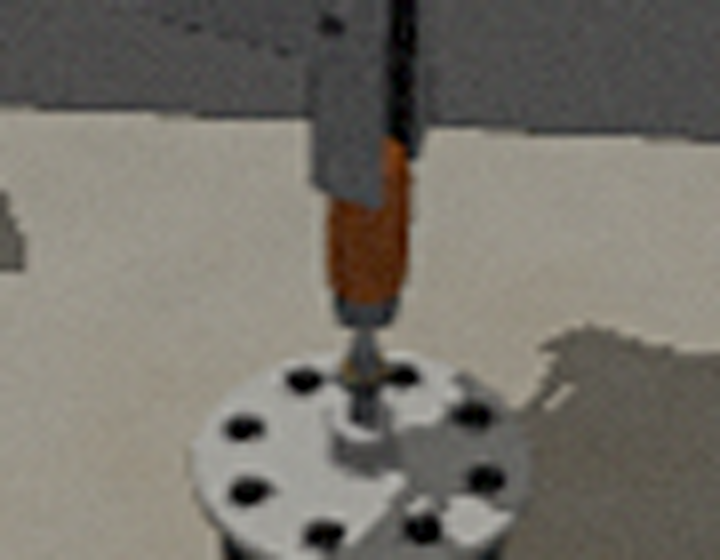

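View pics/ov4_a.png

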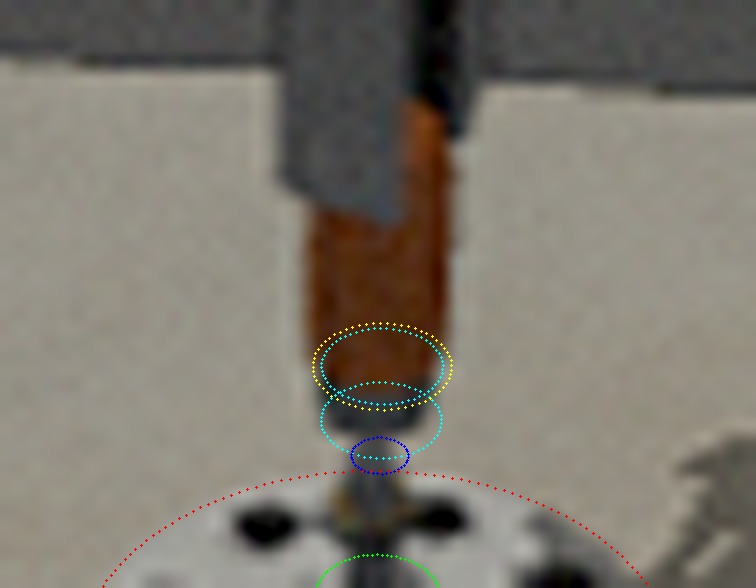

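```bash
python3 - <<'E'
from h import *
from bench import get_obs,cams
P=[];F=[]
for i in range(8):
    p=cams.snapshot('scene');o=get_obs();P.append(o['tool_pos']);F.append(o['wrist_force'])
P=np.array(P);print(P.mean(0).round(5),P.std(0).round(5));print(np.mean(F,0).round(2),np.std(F,0).round(2))
pickle.dump(p,open('scene5.pkl','wb'))
E
python3 ov.py 5 .5272 -.1615 .090 .5272 -.1606 a
```

```text
[ 0.52692 -0.1619   0.12178] [1.1e-04 5.0e-05 2.2e-04]
[-0.03 -0.27 -1.22] [0.61 0.48 0.42]
```

View pics/ov5_a.png

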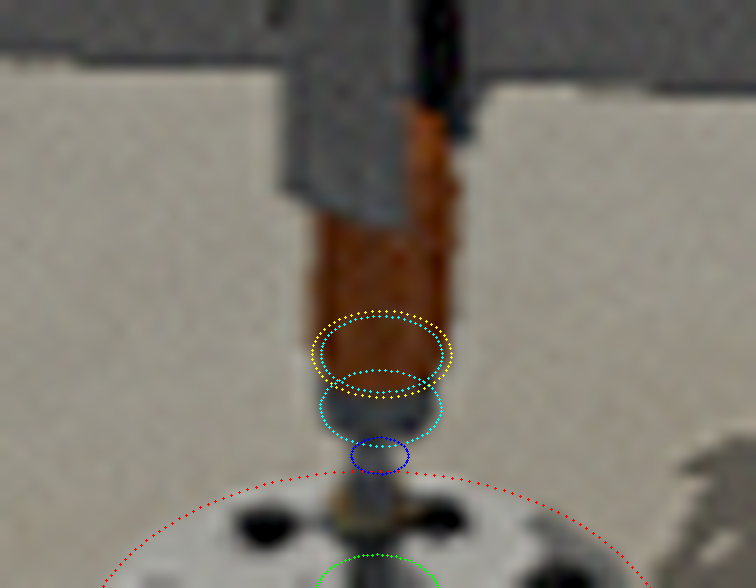

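Run:
```python
from h import *
for k,pt in((3,(.5274,-.1587,.1395)),(5,(.5269,-.1619,.0893))):
    s=pickle.load(open(f'scene{k}.pkl','rb'));g=cv2.cvtColor(s['frame'],cv2.COLOR_RGB2GRAY).astype(int)
    P=np.array([proj(s,X) for X in circ(*pt,.0105)]);print(k,'pred rim lowest',P[:,1].max().round(2),'centre',proj(s,pt).round(2))
    D=np.array([proj(s,X) for X in circ(.5272,-.1606,.032,.054,200)]);print('disc l/r/top/bot',D[:,0].min(),D[:,0].max(),D[:,1].min(),D[:,1].max())
    T=np.array([proj(s,X) for X in circ(.5272,-.1606,.08,.005)]);print('tip',T[:,0].min(),T[:,0].max(),T[:,1].min(),T[:,1].max())
    if k==3: print('rows129-145\n',g[132:145,262:276]);print('tip rows\n',g[150:176,260:276])
    else: print(g[140:176,260:276])
s=pickle.load(open('scene0.pkl','rb'));g=cv2.cvtColor(s['frame'],cv2.COLOR_RGB2GRAY).astype(int)
print('disc row170',g[172,238:256],g[172,284:298]);print('col258',g[155:166,258],'col 277',g[155:166,277],'col268 bottom',g[178:196,268])
```

```text
3 pred rim lowest 139.77 centre [267.79 137.06]
disc l/r/top/bot 246.00807437683727 288.8644758867113 157.1629133234334 185.37664882686468
tip 265.59789364898 269.66553987234226 154.77336999835342 157.35823860246379
rows129-145
 [[127  70  45  37  55  45  50  49  54  50  53 130 152 145]
 [127  77  45  51  47  48  55  51  49  40  59 131 150 148]
 [149 105  35  50  58  57  56  50  48  42 100 145 150 143]
 [155 110  47  47  51  53  52  49  54  34 127 149 147 147]
 [153 116  45  49  59  57  60  62  50  32 127 151 145 144]
 [153 104  43  58  46  53  57  60  45  54 128 150 149 144]
 [150 123  67  42  50  50  46  44  43  99 141 150 142 146]
 [149 147 135  97  54  39  38  59  80 129 152 149 140 144]
 [145 150 151 149 143 149 147 149 148 151 149 145 147 145]
 [142 144 144 153 151 150 152 150 147 145 148 144 145 148]
 [146 147 143 146 148 149 145 145 145 143 142 147 146 143]
 [145 142 142 143 144 146 142 146 143 145 144 146 141 145]
 [143 144 144 143 147 141 142 141 147 141 142 143 145 144]]
tip rows
 [[145 148 144 149 149 145 148 145 145 145 146 146 147 147 145 145]
 [147 146 148 147 150 149 
[... 3916 characters left out ...]
  62  75  83 104  97  97]
 [159 162 147 111  74  69  69  69  73  68  73  76  92  98  92  99]
 [159 159 161 135 119 104  81  70  68  87  91  80  93  98 101  96]
 [160 157 159 161 154 132 118 108  92 117 149 163 128  90  98  96]
 [159 159 159 159 158 157 155 157 156 158 164 173 133  98  99  96]
 [159 162 159 157 161 158 159 162 162 159 165 135 101  96  95  91]]
disc row170 [138 140 140 141 141 140 145 128 143 153 153 155 156 156 160 164 164 159] [113 151 159 156 135 127 138 137 136 137 138 139 138 139]
col258 [143 142 140 145 162  84  23  67 127 156 156] col 277 [136 141 141 139 150 154 153 150 151 155 158] col268 bottom [153 154 151 152 149 154 161 123  84  49  39  44  22  20  67  81 136 140]
```

```bash
python3 -m crank '[{"tx":-0.04,"ty":0.17,"tz":0,"twist":0,"grip":0},{"tx":0,"ty":0,"tz":0.3,"twist":0,"grip":0},{"tx":0,"ty":0,"tz":0.2,"twist":0,"grip":0},{"tx":0,"ty":0,"tz":0,"twist":0,"grip":0},{"tx":0,"ty":0,"tz":0,"twist":0,"grip":0}]'
python3 - <<'E'
from h import *
from bench import get_obs,cams
P=[];F=[]
for i in range(5):
    p=cams.snapshot('scene');o=get_obs();P.append(o['tool_pos']);F.append(o['wrist_force'])
P=np.array(P);print(P.mean(0).round(5),np.mean(F,0).round(2))
pickle.dump(p,open('scene6.pkl','wb'))
g=cv2.cvtColor(p['frame'],cv2.COLOR_RGB2GRAY).astype(int);print(g[142:164,260:276])
E
```

```text
time: 9.32
tool_pos: [0.5278, -0.1604, 0.1166]
ee_rot: [3.141, -0.0, 2.78]
wrist_force: [0.5, 0.8, -1.4]
width: 0.0218
[ 0.52786 -0.16041  0.11665] [-0.16  0.1  -1.09]
[[147 155 118  52  41  46  47  60  64  51  55  48  39 131 155 148]
 [149 153 118  59  44  47  62  53  46  54  49  51  60 136 149 145]
 [147 158 111  41  44  49  50  49  57  43  51  51  55 130 149 146]
 [148 151 111  42  47  49  48  47  48  48  53  47  57 130 152 147]
 [152 156 110  42  39  52  53  52  56  48  53  49  53 130 150 146]
 [151 158 113  44  40  49  57  59  54  55  55  42  55 131 148 142]
 [150 157 115  43  43  48  52  40  54  48  44  36  50 132 149 143]
 [154 158 115  41  38  46  60  61  57  53  51  38  80 136 153 144]
 [151 157 112  39  44  54  47  52  53  48  44  39 107 143 149 145]
 [147 157 127  68  42  50  49  59  56  58  51  41 129 153 144 148]
 [149 153 146  96  33  52  48  56  56  50  38  53 130 150 144 143]
 [148 150 141  93  42  55  50  55  58  53  42  99 142 148 144 143]
 [149 148 145  92  44  51  51  52  48  53  43 106 141 145 145 146]
 [148 151 154 105  40  50  50  54  55  56  46  96 139 148 143 142]
 [148 149 151 127  77  54  50  62  56  49  78 132 148 143 143 146]
 [148 144 146 147 144  89  53  60  56  83 132 149 147 147 145 145]
 [156 158 163 168 155  94  45  60  55  85 160 175 171 163 155 144]
 [144 160 174 156 125  74  54  59  51  50  88  96  95 113 156 163]
 [ 57  81 129 127  94  72  52  59  53  54  56  30  13  31 118 156]
 [  1  11  79  96  67  51  42  54  53  39  25  16  15   0  84 147]
 [  0  56 129 159 127  58  14  29  23  55 114  97  77 123 132 151]
 [110 145 161 168 163 124  48  30  41 102 156 149 147 160 158 157]]
```

```bash
python3 -m crank '[{"tx":0,"ty":0,"tz":0.2,"twist":0,"grip":0},{"tx":0,"ty":0,"tz":0.2,"twist":0,"grip":0},{"tx":0,"ty":0,"tz":0.2,"twist":0,"grip":0},{"tx":0,"ty":0,"tz":0,"twist":0,"grip":0}]';python3 -m crank '[{"tx":0,"ty":0,"tz":0.2,"twist":0,"grip":0},{"tx":0,"ty":0,"tz":0,"twist":0,"grip":0}]'; python3 d.py; python3 snap.py 7 .5275 -.16 .1
```

```text
time: 10.07
tool_pos: [0.5276, -0.1605, 0.1103]
ee_rot: [-3.141, -0.0, 2.78]
wrist_force: [0.3, -0.7, -1.5]
width: 0.0222
time: 10.32
tool_pos: [0.5276, -0.161, 0.1084]
ee_rot: [-3.14, -0.0, 2.78]
wrist_force: [-0.3, -2.3, -2.3]
width: 0.0216
t 10.32 p [ 0.5276 -0.161   0.1084] rpy [-3.1404 -0.      2.7795] F [-0.3  -2.26 -2.34] M [-0.48   0.077  0.003] w 0.0216
scene origin 222 114 x8
top origin 269 171 x8
```

View pics/scene7.png

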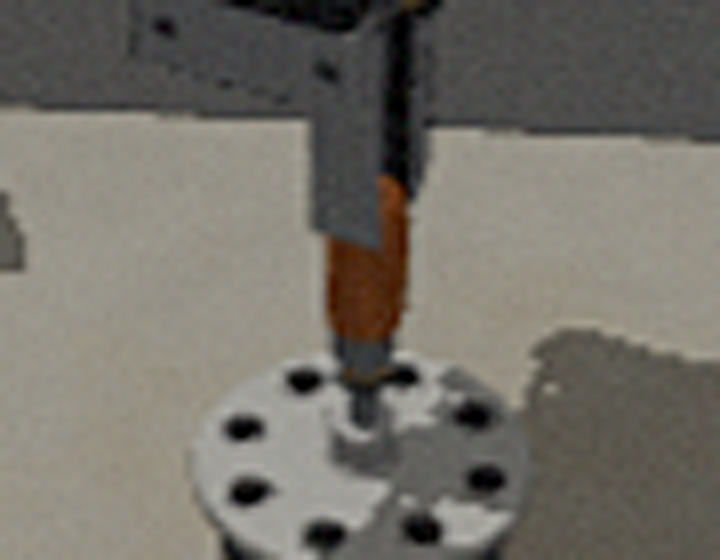

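```bash
python3 -m crank '[{"tx":-0.02,"ty":-0.06,"tz":0,"twist":0,"grip":0},{"tx":0,"ty":0,"tz":0,"twist":0,"grip":0}]'; python3 d.py;python3 -m crank '[{"tx":0,"ty":0,"tz":0.2,"twist":0,"grip":0},{"tx":0,"ty":0,"tz":0,"twist":0,"grip":0}]'; python3 d.py
```

```text
time: 10.68
tool_pos: [0.5277, -0.1611, 0.1084]
ee_rot: [-3.142, -0.0, 2.78]
wrist_force: [-0.6, -1.7, -2.2]
width: 0.0221
t 10.68 p [ 0.5277 -0.1611  0.1084] rpy [-3.1415e+00 -2.0000e-04  2.7797e+00] F [-0.58 -1.68 -2.16] M [-0.492  0.13   0.015] w 0.0221
time: 10.92
tool_pos: [0.5277, -0.1612, 0.1066]
ee_rot: [-3.141, 0.0, 2.78]
wrist_force: [-0.6, -2.5, -0.4]
width: 0.0217
t 10.93 p [ 0.5277 -0.1612  0.1066] rpy [-3.1411  0.      2.7798] F [-0.61 -2.48 -0.38] M [-0.619  0.157 -0.013] w 0.0217
```

```bash
python3 -m crank '[{"tx":-0.02,"ty":-0.08,"tz":0,"twist":0,"grip":0},{"tx":0,"ty":0,"tz":0,"twist":0,"grip":0}]'; python3 d.py;python3 -m crank '[{"tx":0,"ty":0,"tz":0.2,"twist":0,"grip":0},{"tx":0,"ty":0,"tz":0,"twist":0,"grip":0}]'; python3 d.py
```

```text
time: 11.18
tool_pos: [0.5278, -0.1616, 0.1066]
ee_rot: [3.141, -0.0, 2.78]
wrist_force: [-0.4, -1.8, -1.0]
width: 0.022
t 11.18 p [ 0.5278 -0.1616  0.1066] rpy [ 3.1409 -0.      2.7799] F [-0.39 -1.83 -0.99] M [-0.378  0.115  0.039] w 0.022
time: 11.42
tool_pos: [0.5276, -0.1616, 0.1044]
ee_rot: [3.141, -0.0, 2.78]
wrist_force: [-1.3, -0.9, -0.5]
width: 0.0221
t 11.43 p [ 0.5276 -0.1616  0.1044] rpy [ 3.1413e+00 -3.0000e-04  2.7799e+00] F [-1.34 -0.94 -0.53] M [-0.289  0.023  0.022] w 0.0221
```

```bash
python3 -m crank '[{"tx":-0.02,"ty":-0.05,"tz":0.1,"twist":0,"grip":0},{"tx":0,"ty":0,"tz":0,"twist":0,"grip":0}]'; python3 d.py;python3 -m crank '[{"tx":0,"ty":0,"tz":0.15,"twist":0,"grip":0},{"tx":0,"ty":0,"tz":0,"twist":0,"grip":0}]'; python3 d.py; python3 -m crank '[{"tx":0,"ty":0,"tz":0.15,"twist":0,"grip":0},{"tx":0,"ty":0,"tz":0,"twist":0,"grip":0}]'; python3 d.py
```

```text
time: 11.68
tool_pos: [0.5277, -0.162, 0.1033]
ee_rot: [3.141, -0.0, 2.78]
wrist_force: [-0.1, -1.0, -1.0]
width: 0.0218
t 11.68 p [ 0.5277 -0.162   0.1033] rpy [ 3.1408e+00 -5.0000e-04  2.7800e+00] F [-0.14 -1.01 -1.04] M [-0.066  0.019  0.011] w 0.0218
time: 11.92
tool_pos: [0.5276, -0.1621, 0.1018]
ee_rot: [3.141, -0.0, 2.78]
wrist_force: [-0.7, -0.8, -1.4]
width: 0.0219
t 11.93 p [ 0.5276 -0.1621  0.1018] rpy [ 3.1411e+00 -5.0000e-04  2.7799e+00] F [-0.65 -0.76 -1.38] M [-0.018  0.044  0.003] w 0.0219
time: 12.18
tool_pos: [0.5279, -0.1622, 0.1007]
ee_rot: [3.141, 0.0, 2.78]
wrist_force: [0.4, 0.5, -0.4]
width: 0.022
t 12.18 p [ 0.5279 -0.1622  0.1007] rpy [3.1412e+00 3.0000e-04 2.7799e+00] F [ 0.39  0.46 -0.43] M [ 0.049 -0.013 -0.024] w 0.022
```

```bash
python3 -m crank '[{"tx":-0.02,"ty":-0.05,"tz":0.15,"twist":0,"grip":0},{"tx":0,"ty":0,"tz":0,"twist":0,"grip":0}]'; python3 d.py;python3 -m crank '[{"tx":0,"ty":0,"tz":0.15,"twist":0,"grip":0},{"tx":0,"ty":0,"tz":0,"twist":0,"grip":0}]'; python3 d.py; python3 -m crank '[{"tx":0,"ty":0,"tz":0.15,"twist":0,"grip":0},{"tx":0,"ty":0,"tz":0,"twist":0,"grip":0}]'; python3 d.py
```

```text
time: 12.42
tool_pos: [0.5284, -0.1627, 0.1002]
ee_rot: [3.141, 0.002, 2.78]
wrist_force: [0.1, 1.8, 2.3]
width: 0.0222
t 12.43 p [ 0.5284 -0.1627  0.1002] rpy [3.1407e+00 1.9000e-03 2.7799e+00] F [0.12 1.82 2.34] M [ 0.407 -0.     0.077] w 0.0222
time: 12.68
tool_pos: [0.5285, -0.1628, 0.0989]
ee_rot: [3.141, 0.002, 2.78]
wrist_force: [-0.1, 1.5, 4.9]
width: 0.0219
t 12.68 p [ 0.5285 -0.1628  0.0989] rpy [3.1408e+00 2.4000e-03 2.7800e+00] F [-0.14  1.52  4.95] M [ 0.476  0.004 -0.013] w 0.0219
time: 12.92
tool_pos: [0.5286, -0.1628, 0.0975]
ee_rot: [3.141, 0.003, 2.78]
wrist_force: [-0.4, 1.0, 5.9]
width: 0.0218
t 12.93 p [ 0.5286 -0.1628  0.0975] rpy [3.1408e+00 2.5000e-03 2.7800e+00] F [-0.42  1.    5.93] M [0.403 0.011 0.023] w 0.0218
```

```bash
python3 -m crank '[{"tx":0.01,"ty":0.03,"tz":0.15,"twist":0,"grip":0},{"tx":0,"ty":0,"tz":0.15,"twist":0,"grip":0},{"tx":0,"ty":0,"tz":0,"twist":0,"grip":0}]'; python3 d.py;python3 -m crank '[{"tx":0,"ty":0,"tz":0.2,"twist":0,"grip":0},{"tx":0,"ty":0,"tz":0,"twist":0,"grip":0}]'; python3 d.py; python3 -m crank '[{"tx":0,"ty":0,"tz":0.2,"twist":0,"grip":0},{"tx":0,"ty":0,"tz":0,"twist":0,"grip":0}]'; python3 d.py; python3 snap.py 8 .5275 -.16 .1
```

```text
time: 13.3
tool_pos: [0.5286, -0.1627, 0.0945]
ee_rot: [3.141, 0.003, 2.78]
wrist_force: [-0.1, 1.0, 6.3]
width: 0.0219
t 13.3 p [ 0.5286 -0.1627  0.0945] rpy [3.1412e+00 2.5000e-03 2.7799e+00] F [-0.14  1.01  6.29] M [0.27  0.009 0.008] w 0.0219
time: 13.55
tool_pos: [0.5285, -0.1627, 0.0924]
ee_rot: [3.141, 0.002, 2.78]
wrist_force: [0.2, 1.6, 6.1]
width: 0.0216
t 13.55 p [ 0.5285 -0.1627  0.0924] rpy [3.1412e+00 2.4000e-03 2.7799e+00] F [0.18 1.56 6.11] M [0.305 0.038 0.032] w 0.0216
time: 13.8
tool_pos: [0.5285, -0.1627, 0.0904]
ee_rot: [3.141, 0.002, 2.78]
wrist_force: [-0.3, 1.7, 5.4]
width: 0.0221
t 13.8 p [ 0.5285 -0.1627  0.0904] rpy [3.1412e+00 2.5000e-03 2.7799e+00] F [-0.26  1.74  5.36] M [ 0.282  0.047 -0.006] w 0.0221
scene origin 222 114 x8
top origin 269 171 x8
```

View pics/scene8.png

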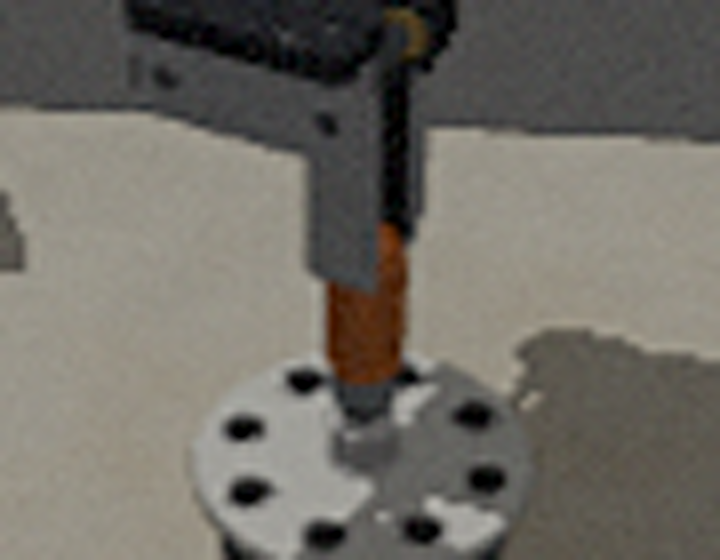

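```bash
python3 -m crank '[{"tx":0,"ty":0,"tz":0.2,"twist":0,"grip":0},{"tx":0,"ty":0,"tz":0,"twist":0,"grip":0}]'; python3 -m crank '[{"tx":0,"ty":0,"tz":0.2,"twist":0,"grip":0},{"tx":0,"ty":0,"tz":0,"twist":0,"grip":0}]'; python3 d.py;python3 -m crank '[{"tx":0,"ty":0,"tz":0.08,"twist":0,"grip":0},{"tx":0,"ty":0,"tz":0,"twist":0,"grip":0}]'; python3 d.py; python3 -m crank '[{"tx":0,"ty":0,"tz":0.05,"twist":0,"grip":0},{"tx":0,"ty":0,"tz":0,"twist":0,"grip":0}]'; python3 d.py
```

```text
time: 14.15
tool_pos: [0.5286, -0.1627, 0.0884]
ee_rot: [3.141, 0.003, 2.78]
wrist_force: [0.2, 1.1, 6.0]
width: 0.0223
time: 14.4
tool_pos: [0.5285, -0.1627, 0.0864]
ee_rot: [3.141, 0.002, 2.78]
wrist_force: [0.2, 1.1, 4.7]
width: 0.0216
t 14.4 p [ 0.5285 -0.1627  0.0864] rpy [3.1412e+00 2.4000e-03 2.7799e+00] F [0.18 1.11 4.69] M [ 0.328  0.076 -0.019] w 0.0216
time: 14.65
tool_pos: [0.5286, -0.1627, 0.0857]
ee_rot: [3.141, 0.003, 2.78]
wrist_force: [0.0, 1.6, 4.9]
width: 0.0221
t 14.65 p [ 0.5286 -0.1627  0.0857] rpy [3.1412e+00 2.6000e-03 2.7799e+00] F [0.01 1.61 4.94] M [ 0.368  0.047 -0.007] w 0.0221
time: 14.9
tool_pos: [0.5286, -0.1627, 0.0853]
ee_rot: [3.141, 0.003, 2.78]
wrist_force: [-0.1, 1.1, 6.9]
width: 0.0223
t 14.9 p [ 0.5286 -0.1627  0.0853] rpy [3.1412e+00 2.7000e-03 2.7799e+00] F [-0.06  1.09  6.89] M [ 0.322  0.097 -0.007] w 0.0223
```

```bash
python3 -m crank '[{"tx":0,"ty":0,"tz":0.05,"twist":0,"grip":0},{"tx":0,"ty":0,"tz":0,"twist":0,"grip":0}]'; python3 -m crank '[{"tx":0,"ty":0,"tz":0.05,"twist":0,"grip":0},{"tx":0,"ty":0,"tz":0,"twist":0,"grip":0}]';python3 -m crank '[{"tx":0,"ty":0,"tz":0.05,"twist":0,"grip":0},{"tx":0,"ty":0,"tz":0,"twist":0,"grip":0}]'
```

```text
time: 15.15
tool_pos: [0.5286, -0.1627, 0.0848]
ee_rot: [3.141, 0.003, 2.78]
wrist_force: [0.2, 1.0, 5.5]
width: 0.022
time: 15.4
tool_pos: [0.5286, -0.1627, 0.0843]
ee_rot: [3.141, 0.003, 2.78]
wrist_force: [-0.4, 0.9, 6.1]
width: 0.0221
time: 15.65
tool_pos: [0.5287, -0.1627, 0.0838]
ee_rot: [3.141, 0.003, 2.78]
wrist_force: [-0.3, 1.7, 6.2]
width: 0.0222
```

```bash
for i in 1; do python3 -m crank '[{"tx":0,"ty":0,"tz":0.05,"twist":0,"grip":0},{"tx":0,"ty":0,"tz":0,"twist":0,"grip":0}]'; done; python3 -m crank '[{"tx":0,"ty":0,"tz":0.05,"twist":0,"grip":0},{"tx":0,"ty":0,"tz":0,"twist":0,"grip":0}]'; python3 snap.py 9 .5275 -.16 .1; python3 d.py
```

```text
time: 15.9
tool_pos: [0.5288, -0.1628, 0.0837]
ee_rot: [3.141, 0.003, 2.78]
wrist_force: [0.1, 2.2, 7.5]
width: 0.0217
time: 16.15
tool_pos: [0.529, -0.1628, 0.0836]
ee_rot: [3.141, 0.004, 2.78]
wrist_force: [-0.7, 2.1, 7.6]
width: 0.0217
scene origin 222 114 x8
top origin 269 171 x8
t 16.25 p [ 0.529  -0.1629  0.0836] rpy [3.1412 0.0039 2.7799] F [-0.41  1.62  7.91] M [0.358 0.091 0.004] w 0.0219
```

View pics/scene9.png

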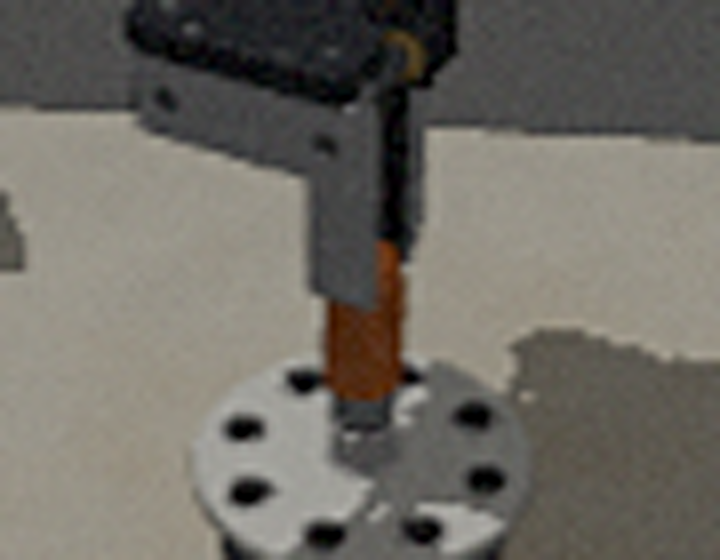

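```bash
python3 -m crank '[{"tx":0,"ty":0,"tz":0.1,"twist":0,"grip":0},{"tx":0,"ty":0,"tz":0,"twist":0,"grip":0}]'; python3 -m crank '[{"tx":0,"ty":0,"tz":0.1,"twist":0,"grip":0},{"tx":0,"ty":0,"tz":0,"twist":0,"grip":0}]'; python3 d.py
```

```text
time: 16.5
tool_pos: [0.5294, -0.163, 0.0834]
ee_rot: [3.141, 0.005, 2.78]
wrist_force: [0.0, 2.3, 9.8]
width: 0.022
time: 16.75
tool_pos: [0.5298, -0.1631, 0.0831]
ee_rot: [3.141, 0.006, 2.78]
wrist_force: [-1.4, 2.0, 11.5]
width: 0.0223
t 16.75 p [ 0.5298 -0.1631  0.0831] rpy [3.1412 0.0063 2.7799] F [-1.36  2.02 11.5 ] M [ 0.374  0.243 -0.018] w 0.0223
```

```bash
python3 -m crank '[{"tx":0.07,"ty":-0.01,"tz":0.1,"twist":0,"grip":0},{"tx":0,"ty":0,"tz":0,"twist":0,"grip":0}]'; python3 -m crank '[{"tx":0.03,"ty":0,"tz":0.1,"twist":0,"grip":0},{"tx":0,"ty":0,"tz":0,"twist":0,"grip":0}]'; python3 d.py
```

```text
time: 17.0
tool_pos: [0.5296, -0.1631, 0.0829]
ee_rot: [3.141, 0.008, 2.78]
wrist_force: [-0.7, 2.0, 14.5]
width: 0.022
time: 17.25
tool_pos: [0.5298, -0.1631, 0.0826]
ee_rot: [3.141, 0.009, 2.78]
wrist_force: [-1.7, 2.4, 15.4]
width: 0.0221
t 17.25 p [ 0.5298 -0.1631  0.0826] rpy [3.1411 0.0092 2.78  ] F [-1.72  2.42 15.43] M [0.491 0.228 0.065] w 0.0221
```

Reading is about 15.4 N plus about 1 N of punch weight, so roughly 16 N. Hold it there.

```bash
python3 -m crank '[{"tx":0,"ty":0,"tz":0,"twist":0,"grip":0},{"tx":0,"ty":0,"tz":0,"twist":0,"grip":0},{"tx":0,"ty":0,"tz":0,"twist":0,"grip":0},{"tx":0,"ty":0,"tz":0,"twist":0,"grip":0},{"tx":0,"ty":0,"tz":0,"twist":0,"grip":0}]'; python3 snap.py 10 .5275 -.16 .1; python3 d.py
```

```text
time: 17.88
tool_pos: [0.5298, -0.1631, 0.0826]
ee_rot: [3.141, 0.009, 2.78]
wrist_force: [-0.7, 2.8, 15.8]
width: 0.0216
scene origin 222 114 x8
top origin 269 171 x8
t 17.98 p [ 0.5298 -0.1631  0.0826] rpy [3.1412 0.0092 2.78  ] F [-1.45  0.82 16.7 ] M [ 0.489  0.198 -0.015] w 0.0221
```

View pics/scene10.png

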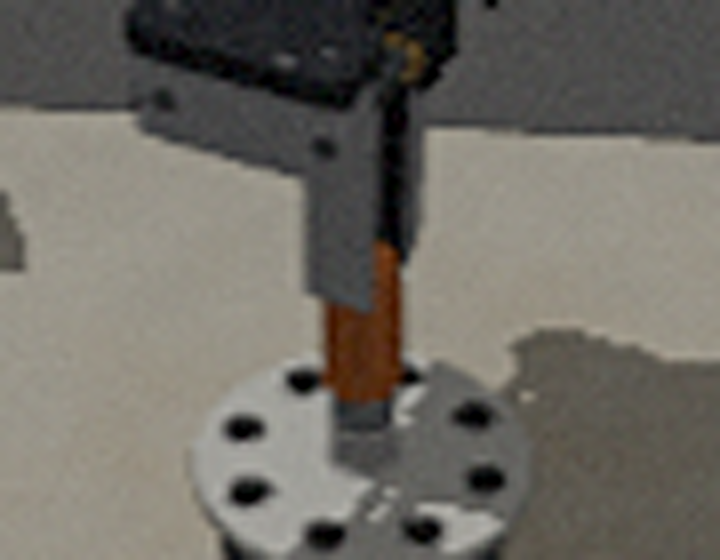

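```bash
python3 -m crank '[{"tx":-0.03,"ty":0,"tz":-0.2,"twist":0,"grip":0},{"tx":-0.07,"ty":0,"tz":-0.2,"twist":0,"grip":0},{"tx":0,"ty":0,"tz":-0.3,"twist":0,"grip":0},{"tx":0,"ty":0.02,"tz":-0.5,"twist":0,"grip":0},{"tx":0,"ty":0,"tz":-0.5,"twist":0,"grip":0},{"tx":0,"ty":0,"tz":-0.5,"twist":0,"grip":0}]'; python3 d.py;  python3 -m crank '[{"tx":0,"ty":0,"tz":-1,"twist":0,"grip":0},{"tx":0,"ty":0,"tz":-1,"twist":0,"grip":0},{"tx":0,"ty":0,"tz":-1,"twist":0,"grip":0},{"tx":0,"ty":0,"tz":-1,"twist":0,"grip":0},{"tx":0,"ty":0,"tz":0,"twist":0,"grip":0}]'; python3 d.py; python3 snap.py 11 .5275 -.16 .1
```

```text
time: 18.73
tool_pos: [0.5274, -0.1625, 0.099]
ee_rot: [-3.141, -0.001, 2.78]
wrist_force: [0.1, -0.1, -0.4]
width: 0.0223
t 18.73 p [ 0.5274 -0.1625  0.099 ] rpy [-3.1415e+00 -1.1000e-03  2.7797e+00] F [ 0.09 -0.14 -0.4 ] M [ 0.052 -0.029 -0.019] w 0.0223
time: 19.35
tool_pos: [0.5285, -0.1628, 0.1407]
ee_rot: [-3.142, 0.003, 2.78]
wrist_force: [0.2, 0.5, -1.2]
width: 0.0225
t 19.35 p [ 0.5285 -0.1628  0.1407] rpy [-3.1416e+00  2.7000e-03  2.7798e+00] F [ 0.17  0.47 -1.18] M [ 0.073  0.064 -0.065] w 0.0225
scene origin 222 114 x8
top origin 269 171 x8
```

View pics/scene11.png

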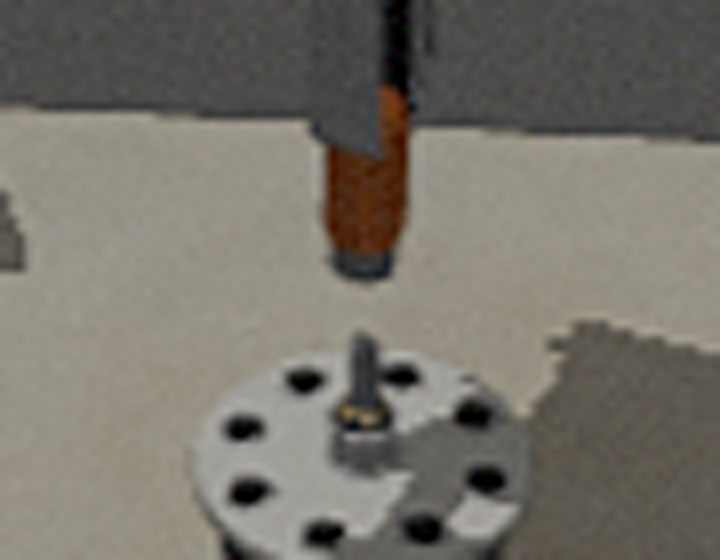

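```bash
python3 d.py .5753 .0446 .0335; python3 -m crank '[{"tx":0,"ty":0,"tz":-3,"twist":0,"grip":0},{"tx":0.3,"ty":2.5,"tz":0,"twist":0,"grip":0},{"tx":0.6,"ty":4.4,"tz":0,"twist":0,"grip":0},{"tx":0.6,"ty":4.5,"tz":0,"twist":0,"grip":0},{"tx":0.6,"ty":4.5,"tz":0,"twist":0,"grip":0},{"tx":0.5,"ty":3,"tz":0,"twist":0,"grip":0},{"tx":0.3,"ty":2.2,"tz":0,"twist":0,"grip":0},{"tx":0,"ty":0,"tz":0,"twist":0,"grip":0},{"tx":0,"ty":0,"tz":0,"twist":0,"grip":0}]'; python3 d.py .5753 .0446 .0335
```

```text
t 19.45 p [ 0.5277 -0.1625  0.1392] rpy [ 3.1415 -0.      2.7798] F [-0.21 -0.59 -1.88] M [ 0.053  0.025 -0.022] w 0.0222
cm [ 2.88 21.05 10.58]
time: 20.58
tool_pos: [0.575, 0.0443, 0.1688]
ee_rot: [-3.141, -0.001, 2.779]
wrist_force: [-0.5, 0.2, -1.5]
width: 0.0221
t 20.57 p [0.575  0.0443 0.1688] rpy [-3.1407e+00 -7.0000e-04  2.7794e+00] F [-0.45  0.18 -1.49] M [-0.019 -0.002  0.035] w 0.0221
cm [-0.03  0.05 13.53]
```

```bash
python3 -m crank '[{"tx":0,"ty":0,"tz":4,"twist":0,"grip":0},{"tx":0,"ty":0,"tz":4,"twist":0,"grip":0},{"tx":0,"ty":0,"tz":3,"twist":0,"grip":0},{"tx":0,"ty":0,"tz":1.5,"twist":0,"grip":0},{"tx":0,"ty":0,"tz":0.5,"twist":0,"grip":0},{"tx":0,"ty":0,"tz":0,"twist":0,"grip":0},{"tx":0,"ty":0,"tz":0,"twist":0,"grip":0}]'; python3 -m crank '[{"tx":0,"ty":0,"tz":0.2,"twist":0,"grip":0},{"tx":0,"ty":0,"tz":0,"twist":0,"grip":0},{"tx":0,"ty":0,"tz":0,"twist":0,"grip":0}]'; python3 d.py; python3 snap.py 12 .5757 .0445 .06
```

```text
time: 21.45
tool_pos: [0.5765, 0.045, 0.0409]
ee_rot: [3.141, 0.003, 2.78]
wrist_force: [0.1, 0.1, -1.2]
width: 0.0216
time: 21.82
tool_pos: [0.5754, 0.0452, 0.0374]
ee_rot: [3.141, 0.0, 2.78]
wrist_force: [-0.0, -0.7, -1.4]
width: 0.0223
t 21.82 p [0.5754 0.0452 0.0374] rpy [3.1414e+00 2.0000e-04 2.7799e+00] F [-0.   -0.68 -1.37] M [-0.005 -0.004 -0.005] w 0.0223
scene origin 193 186 x8
top origin 175 153 x8
```

View pics/scene12.png

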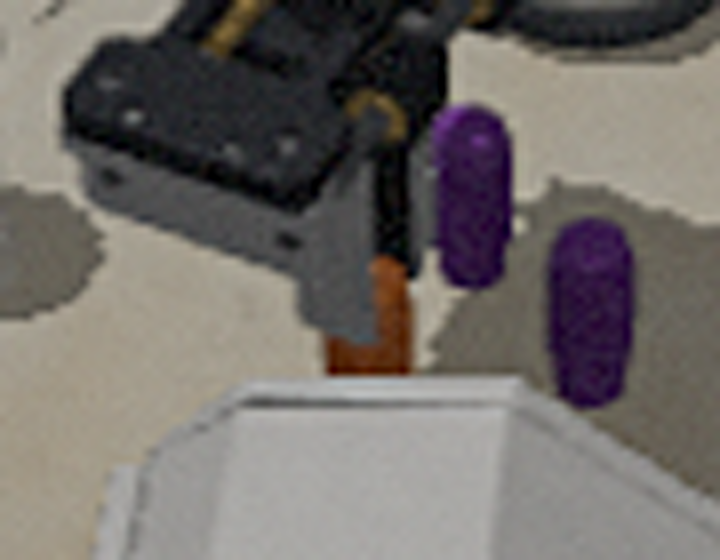

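```bash
python3 -m crank '[{"tx":0,"ty":0,"tz":0.25,"twist":0,"grip":0},{"tx":0,"ty":0,"tz":0.1,"twist":0,"grip":0},{"tx":0,"ty":0,"tz":0,"twist":0,"grip":0}]'; python3 -m crank '[{"tx":0,"ty":0,"tz":0.1,"twist":0,"grip":0},{"tx":0,"ty":0,"tz":0,"twist":0,"grip":0}]';python3 -m crank '[{"tx":0,"ty":0,"tz":0.1,"twist":0,"grip":0},{"tx":0,"ty":0,"tz":0,"twist":0,"grip":0}]'; python3 -m crank '[{"tx":0,"ty":0,"tz":0.1,"twist":0,"grip":0},{"tx":0,"ty":0,"tz":0,"twist":0,"grip":0}]'
```

```text
time: 22.3
tool_pos: [0.5752, 0.0451, 0.0335]
ee_rot: [-3.142, -0.0, 2.78]
wrist_force: [-0.1, 0.8, -0.2]
width: 0.0218
time: 22.55
tool_pos: [0.5754, 0.0451, 0.0328]
ee_rot: [3.141, 0.0, 2.78]
wrist_force: [-0.2, -0.5, -1.2]
width: 0.0217
time: 22.8
tool_pos: [0.5758, 0.0451, 0.0326]
ee_rot: [3.141, 0.001, 2.78]
wrist_force: [0.4, 0.4, 2.6]
width: 0.0219
time: 23.05
tool_pos: [0.5763, 0.045, 0.0325]
ee_rot: [3.141, 0.003, 2.78]
wrist_force: [-0.6, -0.2, 5.4]
width: 0.022
```

```bash
python3 -m crank '[{"tx":0,"ty":0,"tz":-0.12,"twist":0,"grip":0},{"tx":0,"ty":0,"tz":0,"twist":0,"grip":0.3},{"tx":0,"ty":0,"tz":0,"twist":0,"grip":0.45},{"tx":0,"ty":0,"tz":0,"twist":0,"grip":0.55},{"tx":0,"ty":0,"tz":0,"twist":0,"grip":0.55},{"tx":0,"ty":0,"tz":0,"twist":0,"grip":0.55},{"tx":0,"ty":0,"tz":0,"twist":0,"grip":0.55}]'; python3 snap.py 13 .5757 .0445 .06
```

```text
time: 23.92
tool_pos: [0.5753, 0.0451, 0.032]
ee_rot: [3.142, -0.0, 2.78]
wrist_force: [-0.3, -0.7, -0.1]
width: 0.052
scene origin 193 186 x8
top origin 175 153 x8
```

View pics/scene13.png

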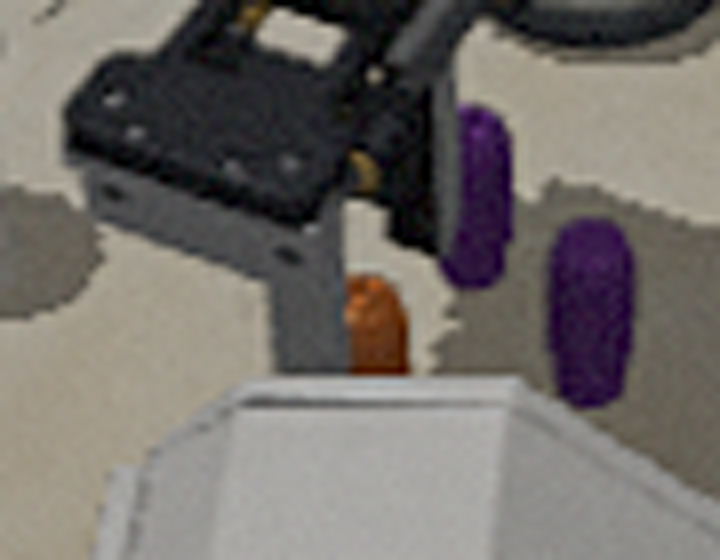

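```bash
python3 -m crank '[{"tx":0,"ty":0,"tz":-1,"twist":0,"grip":0.55},{"tx":0,"ty":0,"tz":-2,"twist":0,"grip":0.55},{"tx":0,"ty":0,"tz":-3,"twist":0,"grip":0.55},{"tx":0,"ty":0,"tz":-5,"twist":0,"grip":0.55},{"tx":0,"ty":0,"tz":-5,"twist":0,"grip":0.55},{"tx":0,"ty":0,"tz":-5,"twist":0,"grip":0.55},{"tx":0,"ty":0,"tz":-5,"twist":0,"grip":0.55},{"tx":0,"ty":0,"tz":-5,"twist":0,"grip":0.55},{"tx":0,"ty":0,"tz":0,"twist":0,"grip":0.55}]';python3 -m crank '[{"tx":4,"ty":2.5,"tz":0,"twist":0,"grip":0.55},{"tx":4.5,"ty":2.6,"tz":0,"twist":0,"grip":0.55},{"tx":4.5,"ty":2.6,"tz":0,"twist":0,"grip":0.55},{"tx":4.5,"ty":2.6,"tz":0,"twist":0,"grip":0.55},{"tx":4.5,"ty":2.6,"tz":0,"twist":0,"grip":0.55},{"tx":4.5,"ty":2.6,"tz":0,"twist":0,"grip":0.55},{"tx":4.5,"ty":2.6,"tz":0,"twist":0,"grip":0.55},{"tx":0,"ty":0,"tz":0,"twist":0,"grip":0.55},{"tx":0,"ty":0,"tz":0,"twist":0,"grip":0.55}]'
python3 - <<'E'
from h import *
from bench import cams
for n in('scene','top'):
    p=cams.snapshot(n);pickle.dump(p,open(f'{n}14.pkl','wb'));cv2.imwrite(f'pics/{n}14f.png',cv2.resize(p['frame'][:,:,::-1],(800,600)))
    x,y=(200,140) if n=='scene' else (200,170)
    cv2.imwrite(f'pics/{n}14c.png',cv2.resize(p['frame'][y:y+110,x:x+150,::-1],(800,587),interpolation=cv2.INTER_CUBIC))
E
```

```text
time: 25.15
tool_pos: [0.5766, 0.0451, 0.3487]
ee_rot: [3.138, 0.011, 2.78]
wrist_force: [0.9, -0.2, -0.2]
width: 0.052
time: 26.28
tool_pos: [0.3494, 0.3237, 0.3411]
ee_rot: [-3.14, -0.0, 2.78]
wrist_force: [0.4, -0.8, -0.1]
width: 0.0517
```

View pics/scene14c.png

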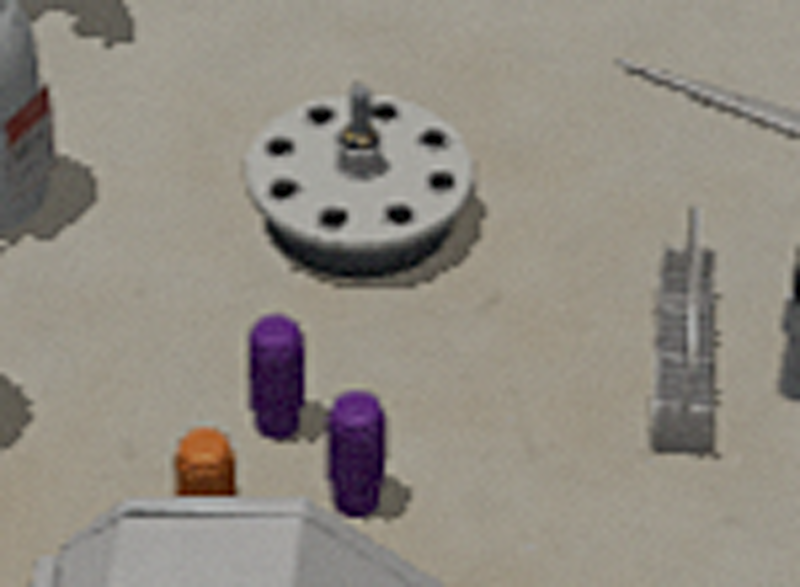

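View pics/top14f.png

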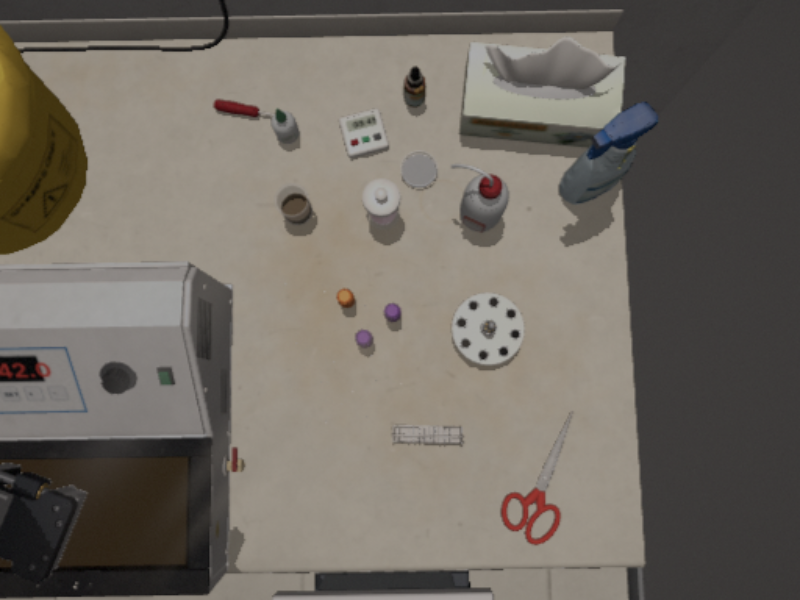

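The scene crop shows the nut on the hub at about (358,138). The orange punch stands at (206,460), just as it did at the start. The top view has the punch at (345,298), with the bystanders and purple punches where they were. Handing in.

```bash
python3 -c "
from bench import ticket;print(ticket.close_job())"; python3 d.py
```

```text
the job is handed in; nothing more can be done
None
the job is handed in; nothing more can be done
```

The nut is pressed home on the hub and the orange punch is back upright on the bench. I handed the job in at about 26 s; the interface gives no verdict.

- **Pressing:** I set the punch over the spindle and eased it sideways where contact forces showed it rubbing. The nut slid at about 7 to 8 N and met the hub with the punch mouth at about 52 mm, as expected. I held a steady push of about 16 to 17 N for roughly a second. My highest reading was 16.7 N, about 18 N on the nut with the punch's weight added.
- **Placing:** I drew the punch off and stood it at about (0.575, 0.045), its starting spot, about 21 cm from the spindle.
- **Last checks:** In the final pictures the nut sits on the hub, the punch stands upright and released, and the arm is clear. The beaker, jar, wash bottle, slide rack and purple look-alikes appear unmoved.
- **Disagreement:** The camera estimate of the spindle's y position was about 2 mm off what the contact forces showed, so I followed the forces.
- **Not checked:** I confirmed the nut's final height only by the contact force and by eye, and did not measure it separately.

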